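# Put the tapered reamer away in the back of its drawer

### The job

Put the tapered reamer that lies on the bench away: pull the tall drawer of the bench chest out to its stop, and stand the reamer, tip down and fully home with its handle seated on the block, in the empty bore. Even then the chest's top overhangs the bore, so lean the reamer in from the front, straighten it under the edge and feel the tip into its seat. Then push the drawer fully shut; leave the other things on the bench where they are.

Things in the scene. Friction and masses are not known exactly. Their poses are not given: they have to be found in the camera images.
- reamer: Tapered reamer, 145 mm long, 0.10 to 0.18 kg: fluted steel blade, then a dark octagonal wooden handle 36 mm over the flats. Origin on its centre line at the shoulder (the flat underside of the handle round the blade); own +x runs along the centre line from tip to butt. Starts on a handle flat, centre line level, 18 mm above the bench. Balance point about 10 mm up the handle from the shoulder.
- tip (a point): the reamer's blade tip, on its centre line, 75 mm from the shoulder. The round blade is 8 mm across at the tip and widens evenly to 20 mm at the shoulder (the brass ferrule is look only). Leaning in the bore, the tip stops on the step 60 mm down; only near the middle and upright does it drop into its seat.
- butt (a point): end of the reamer's handle, on its centre line, 70 mm from the shoulder. The handle is straight; its butt edge is bevelled 5 mm over the last 6 to 8 mm.
- chest: Fixed wooden bench chest, 260 mm deep (x -130 to 130), 310 mm wide (y -105 to 205), 215 mm tall: one tall drawer and, to its +y side, three small dummy drawers with brass knobs. Own -x points out of its front, z up; origin on the bench, 130 mm behind the front edge of the top, on the tall drawer's centre line. The top is a board 12 mm thick, underside 203 mm above the bench.
- drawer (a joint): How far the tall drawer is out, m: 0 shut, 0.15 at its stop. It slides out along the chest's -x with about 6 N of friction and stays where left; pushing the reamer hard towards the chest pushes it in. Front panel 16 mm thick, 196 mm wide, 16 to 198 mm above the bench, its inner face 146 mm before the bore; sides and tool block 109 mm high; low odds and ends lie before the block.
- pull (a point): middle of the drawer's pull: a level steel bar 11 mm thick, 100 mm long, parallel to the drawer's front, its centre 35 mm before the panel's face and 178 mm above the bench, on two posts 42 mm either side of the middle. Axes as the chest's; moves with the drawer.
- bore (a point): centre of the mouth of the empty vertical bore in the drawer's dark tool block, 109 mm above the bench; stepped: 26 mm wide to 60 mm deep, then a 17 mm seat for the tip to 85 mm. Moves with the drawer; with it out, 4 mm before the front edge of the chest's top (underside 94 mm above the mouth). 76 mm to +y a fixed, like reamer fills the other bore. Home, the reamer's origin is here (3 mm play).
- plane: steel block plane, 160 mm long, 50 mm wide and about 50 mm high, standing on its sole; a bystander. Origin under its middle, long axis x.
- glue: white glue bottle, 60 mm across, 150 mm tall, standing; a bystander. Origin under its middle.
- clamp: wooden cam clamp lying flat, a 200 mm aluminium bar along its own x with two wooden jaws that reach 130 mm towards its -y, 24 mm high; a bystander. Origin under the middle of the bar.
Not all that is in view belongs to the job. What is shaped like the reamer but blue is not meant.

How it is judged:
By the outcome, as a careful person would: the job done as asked, in the order asked, and still so for the second after the job is handed in, with the robot touching nothing.
It also fails if it takes over 72 s, if anything falls off the work surface, if the arm or the gripper's body presses on something with over 40 N, if the wrist force passes 120 N, or if a joint passes its speed limit or range.

### The arm

A 6-joint arm with a two-finger parallel gripper is mounted at the origin on the work surface. World frame = base frame: x ahead of the robot, y to its left, z up, the work surface at z = 0. Lengths are in mm, angles in rad, forces in N, time in s.
With the tool pointing down it reaches from about 350 to 775 mm from the base axis. Payload 7.3 kg.
Tool frame: the origin (TCP) lies at the very end of the fingers, on their centre line; the grasp point (between the pads) lies 19 mm behind it; z points along the fingers, y is the line along which they close (so a half turn about z gives the same grasp; the last joint's range is limited). The gripper opens to 92 mm and grips with 3 to 60 N. Pads are 19 mm wide; open, the fingers measure 130 mm over their backs; the gripper's body (75 mm by 190 mm) begins 47 mm behind the grasp point.
Start: joints at [-0.146, 0.342, 1.524, -0, 1.275, -0.146], TCP at [525.019, 0.019, 226.741] pointing down, gripper open.
Joint ranges: [-2.53, 2.53], [-0.77, 2.02], [0.04, 2.7], [-1, 4.14], [0.28, 2.66], [-3.11, 3.11]. Speed limits (rad/s): [2.57, 2.57, 3.14, 3.14, 3.14, 3.14].

### API

Orientations are given as [roll, pitch, yaw] about the fixed x, y, z axes, in that order (R = Rz(yaw) Ry(pitch) Rx(roll)).
In Python, from plant import get_obs, capture, close_job gives the robot as it stands. The module is installed in compiled form; this text tells all that it offers.
- The arm moves only by the shell command python3 -m handwheel 'ROWS'. ROWS is JSON, a list of rows, each a list of 3 entries, a list of its own where there are three numbers: the turn, a rotation vector about the tool's x, y, z in degrees, then the shift along the tool's x, y, z in m, then the opening, from 0 (shut) to 1 (fully open). A call has 1 to 12 rows; each row is the pose to reach, as a shift and turn from the pose commanded when the call began, along the tool's axes at that moment; what a row does not reach only later rows make up. A row lasts 1/10 s, in which the tool goes at most 50 mm and 8.59 degrees, less where a joint would pass 70% of its speed; a pose out of reach is approached as far as the arm can. A call with a gripper value outside its range is refused whole. The fingers move at their own pace and stop on an object; the grip force is fixed at half the most. Time passes only in rows, so rows that repeat a pose let the fingers close. It gives the time, the measured TCP pose, the force, the opening and the grip force at its end, in the units of the state.
- get_obs(): the state, without advancing time (a new reading comes with each control period).
- capture(name): name is "scene" or "side" or "wrist"; returns a dict with "image" (400x640x3 uint8, red, green, blue), "depth" (400x640 float32, mm along the optical axis (not along the pixel's ray), 0 where there is no reading), "fx", "fy", "cx", "cy" (pixels), "k1" (the pictures are not rectified: a ray, as slopes to the right and down, at radius r is drawn at 1 + k1 r^2 times it, then the intrinsics apply), "camera_from_world" (4x4, takes a point from world to camera coordinates). Camera axes: x right, y down, z forward; pixel columns grow to the right and rows downward; lengths in mm; the calibration is good to about 2 mm. A picture is of the moment at which its call begins.
- close_job(): hands the job in; it is judged then, once.
The state is a dict: "time": time; "joint_positions": joint angles; "dq": joint speeds; "tau": joint torques, N m; "tool_pos": TCP position; "tcp_rot": TCP orientation; "contact_force": force on the tool from outside, world axes, zero at the start; "moment": the same for the moment, N m; "grip_width": finger opening in mm; "finger_force": force on a finger pad.
Only numpy, scipy, OpenCV 4.12 (cv2) and the standard library are available. Lean on these libraries where they do the work, as an engineer would, in place of code of your own. Each camera call takes 0.05 s, during which the arm holds its last target. There are 200 camera calls.

## Working session

There is one attempt and no reset: what is moved stays moved. The work goes in short steps, Python scripts to look and compute and a shell command to move; the robot and the scene stay as the last step left them, time stands still between calls to the robot, and variables do not carry over. Pictures are saved under pics/ and viewed, at most 12 in all, crops included, and the job is handed in when it is done.

```bash
mkdir -p pics; cat > h.py <<'E'
import numpy as np, cv2
from plant import get_obs, capture
from scipy.spatial.transform import Rotation as R
def world(c):
    h,w=c["depth"].shape
    u,v=np.meshgrid(np.arange(w),np.arange(h))
    K=np.array([[c["fx"],0,c["cx"]],[0,c["fy"],c["cy"]],[0,0,1.]])
    p=cv2.undistortPoints(np.stack([u,v],-1).reshape(-1,1,2).astype(float),K,np.array([c["k1"],0,0,0.])).reshape(h,w,2)
    d=c["depth"].astype(float)
    P=np.dstack([p[...,0]*d,p[...,1]*d,d,np.ones_like(d)])
    W=P@np.linalg.inv(c["camera_from_world"]).T
    W=W[...,:3]; W[c["depth"]==0]=np.nan
    return W
def save(c,n,crop=None,s=1):
    im=c["image"][...,::-1]
    if crop: x0,y0,x1,y1=crop; im=im[y0:y1,x0:x1]
    cv2.imwrite(f"pics/{n}.png",cv2.resize(im,None,fx=s,fy=s,interpolation=cv2.INTER_CUBIC))
def project(c,p):
    q=c["camera_from_world"]@np.append(p,1); a,b=q[0]/q[2],q[1]/q[2]; f=1+c["k1"]*(a*a+b*b)
    return c["fx"]*a*f+c["cx"],c["fy"]*b*f+c["cy"]
E
python3 - <<'E'
from h import *
import pickle
o=get_obs(); print({k:np.round(v,3) for k,v in o.items()})
for n in("scene","side"):
    c=capture(n); pickle.dump(c,open(n+".pkl","wb")); save(c,n+"0"); print(n,np.linalg.inv(c["camera_from_world"])[:3,3])
E
```

```text
{'time': np.float64(0.0), 'joint_positions': array([-0.146,  0.343,  1.525,  0.   ,  1.275, -0.146]), 'dq': array([-0.002, -0.002, -0.001, -0.002,  0.001, -0.001]), 'tau': array([ 1.0000e-03, -4.3125e+01, -2.4422e+01,  7.2000e-02,  5.6000e-02,
       -0.0000e+00]), 'tool_pos': array([5.24581e+02, 7.30000e-02, 2.26039e+02]), 'tcp_rot': array([-3.14 , -0.   ,  1.571]), 'contact_force': array([ 0.53 , -1.5  , -0.238]), 'moment': array([-0.004, -0.025, -0.005]), 'finger_force': np.float64(0.0), 'grip_width': np.float64(91.665)}
scene [ 989.10554217  775.34211971 1035.80117524]
side [ 282.72043816 -713.09162864  988.07810718]
```

View pics/scene0.png

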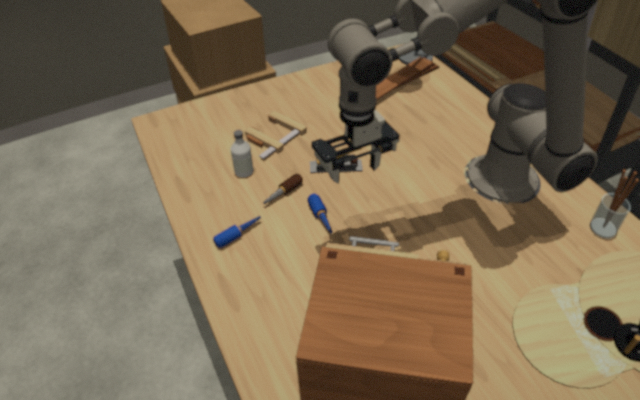

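View pics/side0.png

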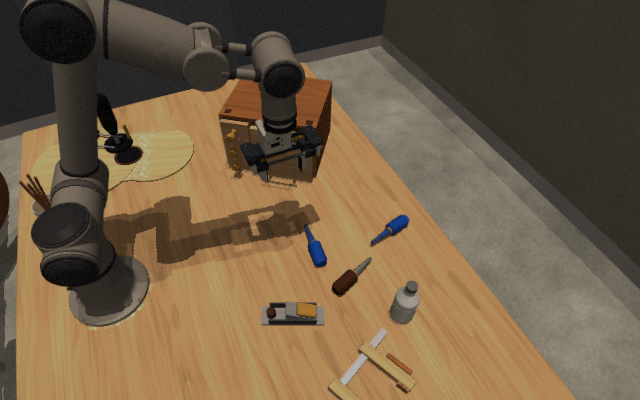

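The scene view has three reamer-shaped things: the dark brown one at scene (284,190) / side (350,277), and blue ones at scene (237,234) and (320,213). The dark wooden handle matches the description, so the brown one is meant. The chest's front faces about world -y, with its pull at scene (375,243). The plane, glue and clamp lie on the far (-y) side. Next I measure these and check the brown one in a crop.

```bash
python3 - <<'E'
from h import *
import pickle
C={n:pickle.load(open(n+".pkl","rb")) for n in("scene","side")}
for n,c in C.items():
    W=world(c); im=c["image"].astype(int); hsv=cv2.cvtColor(c["image"],cv2.COLOR_RGB2HSV)
    # chest top
    m=(abs(W[...,2]-215)<6)&(W[...,1]>150)&(W[...,0]>250)
    k,l,st,_=cv2.connectedComponentsWithStats(m.astype(np.uint8)); i=1+np.argmax(st[1:,4]); P=W[l==i]
    r=cv2.minAreaRect(P[:,:2].astype(np.float32)); print(n,"top",len(P),np.median(P[:,2]),r,cv2.boxPoints(r).round(1).tolist())
    # reamer
    x0,y0,x1,y1=(255,165,310,215) if n=="scene" else (325,250,380,300)
    sub=np.zeros(m.shape,bool); sub[y0:y1,x0:x1]=1
    P=W[sub&(W[...,2]>7)&(W[...,2]<45)]
    r=cv2.minAreaRect(P[:,:2].astype(np.float32)); print(n,"reamer",len(P),P[:,2].max(),r,cv2.boxPoints(r).round(1).tolist())
    H=W[sub&(W[...,2]>28)]; print(" handle",H.mean(0),len(H))
    # pull
    m=(abs(W[...,2]-183)<7)&(W[...,1]>100)&(W[...,0]>300)
    for P in [W[m]]:
        if n=="scene":
            x0,y0,x1,y1=340,232,405,252; s=np.zeros(m.shape,bool); s[y0:y1,x0:x1]=1; P=W[s&(W[...,2]>165)&(W[...,2]<192)]
            print("pull",len(P),P.min(0),P.max(0),P.mean(0))
    save(c,n+"crop",(200,100,440,280) if n=="scene" else (220,90,440,320),3 if n=="scene" else 2.6)
E
```

```text
scene top 19393 216.14366726350954 ((642.924560546875, 349.29461669921875), (264.5448913574219, 310.90203857421875), 53.00029754638672) [[439.20001220703125, 337.20001220703125], [687.5, 150.10000610351562], [846.7000122070312, 361.3999938964844], [598.4000244140625, 548.5]]
scene reamer 446 42.03676876115276 ((609.2743530273438, -253.56564331054688), (185.90756225585938, 137.55804443359375), 68.11831665039062) [[510.79998779296875, -314.20001220703125], [638.5, -365.5], [707.7000122070312, -192.89999389648438], [580.0999755859375, -141.6999969482422]]
 handle [ 595.28845636 -239.09862091   33.99598016] 204
pull 284 [523.2497675  134.10881734 174.37477281] [616.22994432 212.29821037 188.33021377] [570.49622741 170.60368649 182.32166221]
side top 1278 212.94733324485338 ((725.2009887695312, 282.28314208984375), (265.21466064453125, 99.01556396484375), 53.22575378417969) [[606.2000122070312, 205.6999969482422], [685.5, 146.39999389648438], [844.2000122070312, 358.8999938964844], [764.9000244140625, 418.1000061035156]]
side reamer 518 39.8394033080167 ((608.1196899414062, -238.2095184326172), (116.57772827148438, 129.5270233154297), 63.297183990478516) [[524.0999755859375, -261.20001220703125], [639.7999877929688, -319.3999938964844], [692.2000122070312, -215.1999969482422], [576.5, -157.0]]
 handle [ 588.27577561 -253.88559721   33.66786786] 272
```

View pics/sidecrop.png

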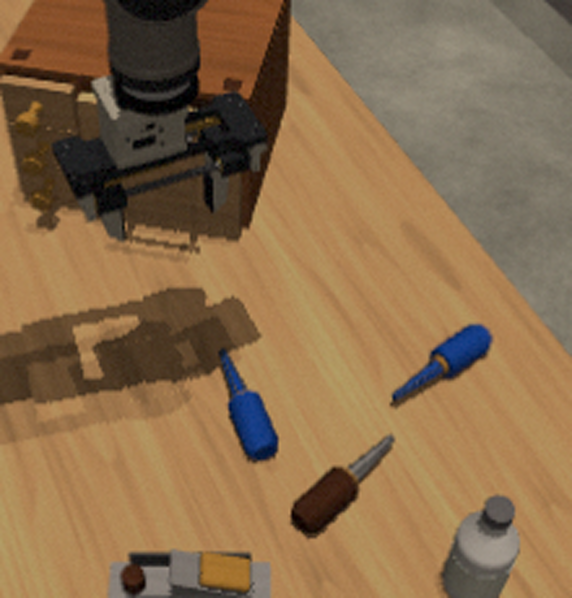

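The crop shows the brown-handled reamer with a steel blade: butt at about side (335,292), tip at about (371,257). This is the one to take; the blue ones are decoys.

```bash
cat > ream.py <<'E'
from h import *
import pickle
def plane(c,uv,z):
    K=np.array([[c["fx"],0,c["cx"]],[0,c["fy"],c["cy"]],[0,0,1.]])
    p=cv2.undistortPoints(np.asarray(uv,float).reshape(-1,1,2),K,np.array([c["k1"],0,0,0.])).reshape(-1,2)
    T=np.linalg.inv(c["camera_from_world"]); d=np.c_[p,np.ones(len(p))]@T[:3,:3].T; o=T[:3,3]
    return o+d*((z-o[2])/d[:,2])[:,None]
E
python3 - <<'E'
from ream import *
for n,box in(("scene",(255,165,310,215)),("side",(325,250,380,300))):
    c=pickle.load(open(n+".pkl","rb")); x0,y0,x1,y1=box
    im=c["image"].astype(int); W=world(c)
    m=np.zeros(im.shape[:2],np.uint8); s=im[y0:y1,x0:x1]
    bg=np.median(s.reshape(-1,3),0); bl=s[...,2]/(s.sum(2)+1); bb=bg[2]/bg.sum()
    dark=(s.sum(2)<150); 
    k,l,st,_=cv2.connectedComponentsWithStats(dark.astype(np.uint8)); i=1+np.argmax(st[1:,4])
    v,u=np.where(l==i); u=u+x0;v=v+y0
    P=plane(c,np.c_[u,v],18); r=cv2.minAreaRect(P[:,:2].astype(np.float32)); print(n,"handle",len(u),u.mean(),v.mean(),P.mean(0),r)
    steel=(bl>bb+.06)&(s.sum(2)>150); k,l,st,_=cv2.connectedComponentsWithStats(steel.astype(np.uint8)); i=1+np.argmax(st[1:,4])
    v,u=np.where(l==i); B=plane(c,np.c_[u+x0,v+y0],18)
    d=B.mean(0)-P.mean(0); d/=np.linalg.norm(d); print(" blade",len(u),B.mean(0),"tip dir deg",np.degrees(np.arctan2(d[1],d[0])), "extents along d: handle",np.percentile((P-P.mean(0))@d,[1,99]),"blade",np.percentile((B-P.mean(0))@d,[1,99]))
E
python3 -m handwheel '[[[0,0,-8],[0.010,0.004,-0.02],0.3],[[0,0,-16],[0.03,0.008,-0.03],0.3],[[0,0,-24],[0.06,0.014,-0.04],0.3],[[0,0,-32],[0.09,0.024,-0.04],0.3],[[0,0,-40],[0.12,0.034,-0.04],0.3],[[0,0,-48],[0.15,0.04,-0.04],0.3],[[0,0,-53],[0.17,0.047,-0.04],0.3],[[0,0,-53],[0.173,0.047,-0.04],0.3],[[0,0,-53],[0.173,0.047,-0.04],0.3],[[0,0,-53],[0.173,0.047,-0.04],0.3]]'
python3 - <<'E'
from h import *
import pickle
print({k:np.round(v,3) for k,v in get_obs().items()})
c=capture("wrist"); pickle.dump(c,open("w1.pkl","wb")); save(c,"w1")
T=np.linalg.inv(c["camera_from_world"]);print(T.round(3))
E
```

```text
scene handle 190 291.88421052631577 184.21052631578948 [ 587.90251617 -246.46754209   18.        ] ((591.7232055664062, -246.61868286132812), (81.3697280883789, 41.08999252319336), 20.29418182373047)
 blade 47 [ 648.84541388 -228.80270057   18.        ] tip dir deg 16.1647016502912 extents along d: handle [-34.03669491  40.61017621] blade [41.19437358 92.90390675]
side handle 380 344.17105263157896 282.62105263157895 [ 587.25690652 -254.42806281   18.        ] ((587.5620727539062, -254.40016174316406), (84.0372543334961, 39.75890350341797), 21.90107536315918)
 blade 92 [ 656.13457056 -228.54388791   18.        ] tip dir deg 20.59618282694444 extents along d: handle [-39.98070413  40.3869562 ] blade [ 48.2305584  107.07151353]
time: 1.1
tool_pos: [571.8, 172.1, 266.6]
tcp_rot: [-3.141, -0.0, 2.494]
contact_force: [-0.3, 0.1, -0.6]
grip_width: 27.7
finger_force: 0.0
{'time': np.float64(1.1), 'joint_positions': array([ 0.164,  0.453,  1.243, -0.   ,  1.447, -0.759]), 'dq': array([-0.01 , -0.007, -0.002,  0.002, -0.001, -0.006]), 'tau': array([ 6.2700e-01, -4.9944e+01, -2.5929e+01,  7.6000e-02,  7.8000e-02,
        1.4000e-02]), 'tool_pos': array([571.753, 172.136, 266.551]), 'tcp_rot': array([-3.141, -0.   ,  2.494]), 'contact_force': array([-0.251,  0.052, -0.618]), 'moment': array([ 0.027, -0.036,  0.061]), 'finger_force': np.float64(0.0), 'grip_width': np.float64(27.737)}
[[ 6.03000e-01  7.69000e-01  2.10000e-01  5.14231e+02]
 [ 7.97000e-01 -5.82000e-01 -1.60000e-01  2.14599e+02]
 [-1.00000e-03  2.64000e-01 -9.64000e-01  4.23458e+02]
 [ 0.00000e+00  0.00000e+00  0.00000e+00  1.00000e+00]]
```

View pics/w1.png

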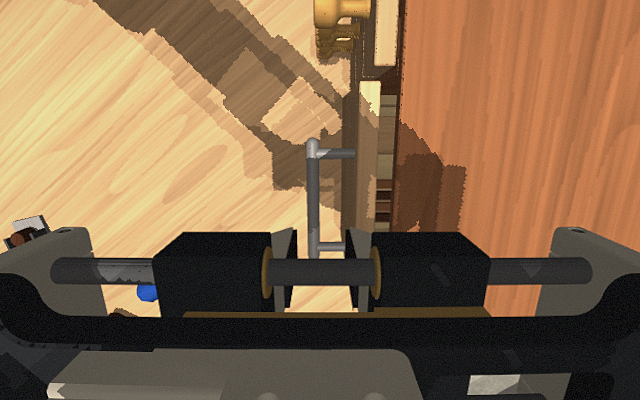

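The wrist view shows the pull bar at about column 313, rows 140–255, between the fingers. The panel's top edge is at about column 370 and the chest top starts at column 400.

```bash
python3 - <<'E'
from h import *
import pickle
c=pickle.load(open("w1.pkl","rb")); W=world(c); T=get_obs()
th=np.radians(53); X=np.array([np.cos(th),np.sin(th)]);Y=np.array([-X[1],X[0]]); o=np.array([682.8,319.2])
L=np.dstack([(W[...,:2]-o)@X,(W[...,:2]-o)@Y,W[...,2]])
bar=L[150:235,300:327].reshape(-1,3); bar=bar[(bar[:,2]>170)&(bar[:,2]<195)]; print("bar",len(bar),np.median(bar,0),bar.min(0),bar.max(0))
b=W[150:235,300:327].reshape(-1,3); b=b[(b[:,2]>170)&(b[:,2]<195)]; vx,vy,_,_=cv2.fitLine(b[:,:2].astype(np.float32),2,0,.01,.01).ravel(); print("bar dir",np.degrees(np.arctan2(vy,vx)))
end=L[130:165,300:327].reshape(-1,3); end=end[(end[:,2]>165)&(end[:,2]<195)]; print("far end y",np.percentile(end[:,1],[50,98,100]))
pts=[]
for r in range(20,230,6):
    row=W[r]; i=np.where((row[:,2]>208)&(np.arange(640)>385))[0]
    if len(i): pts.append(row[i[0]])
p=np.array(pts); vx,vy,x0,y0=cv2.fitLine(p[:,:2].astype(np.float32),cv2.DIST_HUBER,0,.01,.01).ravel(); print("front edge dir",np.degrees(np.arctan2(vy,vx)),"chest x",np.median((p[:,:2]-o)@X), np.median(p[:,2]))
t=(T["tool_pos"][:2]-o); print("tcp in chest",t@X,t@Y)
E
```

```text
bar 1130 [-192.23981562   14.31681575  181.60083833] [-198.25202172  -28.45688439  176.62960437] [-181.04145374   46.29221722  184.2559917 ]
bar dir -39.063854
far end y [44.43655348 54.88108206 55.63692898]
front edge dir -36.930054 chest x -131.8061489603913 209.4364085865437
tcp in chest -184.37531922596793 0.0041871328426168475
```

```bash
python3 -m handwheel '[[[0,0,0],[0.003,-0.008,0.02],0.25],[[0,0,0],[0.003,-0.008,0.045],0.25],[[0,0,0],[0.003,-0.008,0.065],0.25],[[0,0,0],[0.003,-0.008,0.085],0.25],[[0,0,0],[0.003,-0.008,0.102],0.25],[[0,0,0],[0.003,-0.008,0.102],0.25]]' && python3 -m handwheel '[[[0,0,0],[0,0,0],0],[[0,0,0],[0,0,0],0],[[0,0,0],[0,0,0],0],[[0,0,0],[0,0,0],0]]'
```

```text
time: 1.75
tool_pos: [563.4, 167.1, 162.6]
tcp_rot: [-3.138, -0.003, 2.494]
contact_force: [0.3, -0.1, -0.4]
grip_width: 22.7
finger_force: 0.0
time: 2.15
tool_pos: [565.5, 168.1, 166.1]
tcp_rot: [3.14, 0.002, 2.496]
contact_force: [0.6, -3.2, 5.9]
grip_width: 9.9
finger_force: 30.0
```

```bash
python3 -m handwheel '[[[0,0,0],[0,-0.008,0],0],[[0,0,0],[0,-0.02,0],0],[[0,0,0],[0,-0.035,0],0],[[0,0,0],[0,-0.05,0],0],[[0,0,0],[0,-0.065,0],0],[[0,0,0],[0,-0.08,0],0],[[0,0,0],[0,-0.095,0],0],[[0,0,0],[0,-0.108,0],0],[[0,0,0],[0,-0.12,0],0],[[0,0,0],[0,-0.13,0],0],[[0,0,0],[0,-0.135,0],0],[[0,0,0],[0,-0.135,0],0]]' && python3 -m handwheel '[[[0,0,0],[0,-0.003,0],0],[[0,0,0],[0,-0.006,0],0],[[0,0,0],[0,-0.009,0],0],[[0,0,0],[0,-0.009,0],0]]'
```

```text
time: 3.35
tool_pos: [484.8, 60.4, 166.0]
tcp_rot: [3.139, 0.003, 2.495]
contact_force: [2.5, -0.2, 7.0]
grip_width: 10.1
finger_force: 30.0
time: 3.75
tool_pos: [481.4, 55.9, 166.1]
tcp_rot: [3.133, 0.004, 2.495]
contact_force: [9.5, 12.5, 1.3]
grip_width: 9.9
finger_force: 30.0
```

```bash
python3 -m handwheel '[[[0,0,0],[0,-0.003,0],0],[[0,0,0],[0,-0.005,0],0],[[0,0,0],[0,-0.005,0],0]]'; python3 -m handwheel '[[[0,0,0],[0,0.007,0],0],[[0,0,0],[0,0.007,0],0.2],[[0,0,0],[0,0.007,0],0.25],[[0,0,0],[0,0.007,0],0.25],[[0,0,0],[0,0.007,-0.04],0.25],[[0,0,0],[0,0.007,-0.08],0.25],[[0,0,0],[0,0.007,-0.12],0.25],[[0,0,0],[0,0.007,-0.16],0.25]]'; python3 - <<'E'
from h import *
import pickle
for n in("wrist","scene","side"):
    c=capture(n); pickle.dump(c,open(n+"2.pkl","wb")); save(c,n+"2")
E
```

```text
time: 4.05
tool_pos: [481.3, 55.7, 166.1]
tcp_rot: [3.123, 0.005, 2.494]
contact_force: [22.5, 31.3, -7.5]
grip_width: 9.9
finger_force: 30.0
time: 4.85
tool_pos: [478.6, 54.8, 326.0]
tcp_rot: [-3.141, -0.001, 2.495]
contact_force: [0.5, 0.4, 0.4]
grip_width: 22.9
finger_force: 0.0
```

View pics/wrist2.png

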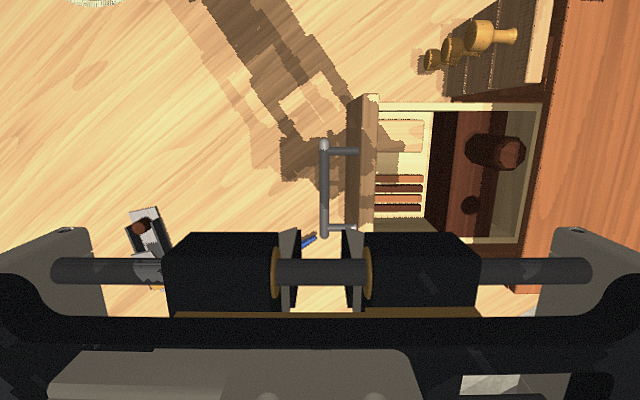

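The drawer is at its stop: 38 N with no further travel, and the pull at chest x -331.8 against -331 expected. In the wrist view the empty bore is at about (470,205) and the fixed reamer's butt at about (505,152).

```bash
python3 - <<'E'
from ream import *
th=np.radians(53.0); X=np.array([np.cos(th),np.sin(th)]);Y=np.array([-X[1],X[0]]); o=np.array([682.8,319.2])
c=pickle.load(open("wrist2.pkl","rb")); W=world(c)
g=c["image"].astype(int).sum(2)
s=g[185:225,452:492]; print("lum pct",np.percentile(s,[2,10,30,50,90]))
D=W[185:225,452:492,2]; print("block z",np.nanmedian(D))
m=(s<np.percentile(s,50)*.62).astype(np.uint8)
k,l,st,ce=cv2.connectedComponentsWithStats(m)
for i in range(1,k):
    if st[i,4]>25:
        v,u=np.where(l==i); P=plane(c,np.c_[u+452,v+185],109); q=P.mean(0)[:2]; r=cv2.minAreaRect(P[:,:2].astype(np.float32))
        print("hole",st[i,4],ce[i]+[452,185],q,"chest",(q-o)@X,(q-o)@Y,r[0],r[1])
h=W[130:175,465:530].reshape(-1,3); h=h[(h[:,2]>172)&(h[:,2]<188)]; e=np.c_[(h[:,:2]-o)@X,(h[:,:2]-o)@Y]
print("other butt",len(h),np.median(h,0),"chest",np.median(e,0),e.min(0),e.max(0))
bar=W[140:240,315:335].reshape(-1,3); bar=bar[(bar[:,2]>172)&(bar[:,2]<195)]; e=np.c_[(bar[:,:2]-o)@X,(bar[:,:2]-o)@Y]; print("bar",np.median(e,0),np.percentile(e,[1,99],axis=0))
for n in("scene","side"):
  c=pickle.load(open(n+"2.pkl","rb"));b=project(c,np.append(o-134*X,109));print(n,b)
im=c["image"]; c=pickle.load(open("wrist2.pkl","rb")); save(c,"w2c",(350,90,560,260),3.5)
E
```

```text
lum pct [ 44.   63.9  86.  114.5 211. ]
block z 107.73601796771513
hole 176 [471.05113636 204.10227273] [629.40503921 189.99566496] chest -135.32105957802116 -35.113998139496644 (629.5575561523438, 189.17373657226562) (23.51099395751953, 23.667238235473633)
other butt 818 [567.48451541 233.12262375 177.46759913] chest [-138.32104855   39.94452824] [-152.89440278   22.9803096 ] [-120.09154072   55.85035774]
bar [-331.94073012    3.21965043] [[-337.30516178  -51.5759453 ]
 [-321.78406718   52.71177826]]
scene (np.float64(368.9625537123959), np.float64(281.34281185121165))
side (np.float64(283.1396245212248), np.float64(148.45493584238147))
```

View pics/w2c.png

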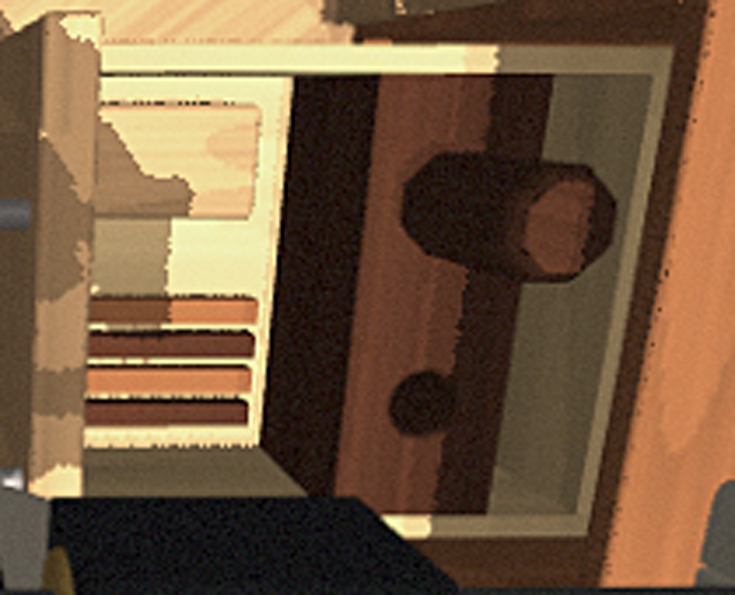

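The crop shows the bore at about (471,205) and the other reamer's handle beside it. At the 109 mm plane the bore lies at chest (-135,-35), world (629,190). The other butt is about 75 mm to +y (76 expected), so this fits. Next I check clearance around the reamer for a 45° tilted grasp.

```bash
python3 - <<'E'
from ream import *
d=np.radians(20.5); ax=np.array([np.cos(d),np.sin(d)]); g=np.array([581.5,-253.]); pe=np.array([-ax[1],ax[0]])
for n in("scene2","side2"):
    c=pickle.load(open(n+".pkl","rb")); W=world(c)
    q=np.stack([(W[...,:2]-g)@ax,(W[...,:2]-g)@pe],-1)
    m=(W[...,2]>22)&(W[...,2]<160)&(np.abs(q[...,1])<170)&(q[...,0]>-220)&(q[...,0]<150)
    k,l,st,ce=cv2.connectedComponentsWithStats(m.astype(np.uint8))
    print(n)
    for i in range(1,k):
        if st[i,4]>25: Q=q[l==i]; z=W[l==i][:,2]; print(st[i,4],ce[i].round(),"along",np.percentile(Q[:,0],[2,98]).round(),"across",np.percentile(Q[:,1],[2,98]).round(),"z",np.percentile(z,[2,50,98]).round(), "world",np.median(W[l==i],0).round())
# target tool pose: z axis
a=np.radians(45); z=np.array([np.sin(a)*ax[0],np.sin(a)*ax[1],-np.cos(a)])
for s in(1,-1):
    y=s*np.append(pe,0); x=np.cross(y,z); Rt=np.c_[x,y,z]
    for nm,az in(("bench",d),("chest",np.radians(53))):
        pass
    o=get_obs(); R0=R.from_euler("xyz",o["tcp_rot"]); rv=(R0.inv()*R.from_matrix(Rt)).as_rotvec(degrees=True)
    tcp=np.append(g,24)+19*z; print(s,"rotvec",rv.round(1),np.linalg.norm(rv),"shift",(R0.inv().apply(tcp+[0,0,120]-80*z*0-o["tool_pos"])).round(1),"tcp",tcp.round(1))
E
```

```text
scene2
656 [241. 154.] along [36. 85.] across [-168. -131.] z [ 25.  86. 152.] world [ 694. -366.   86.]
41 [277. 144.] along [-101.  -71.] across [-169. -144.] z [22. 25. 30.] world [ 556. -429.   25.]
446 [335. 160.] along [-200.  -97.] across [-9. 87.] z [23. 35. 49.] world [ 441. -271.   35.]
317 [286. 185.] along [-22. 109.] across [-14.  19.] z [23. 30. 40.] world [ 605. -237.   30.]
299 [317. 205.] along [ 3. 53.] across [ 86. 168.] z [23. 32. 40.] world [ 567. -122.   32.]
side2
296 [317. 251.] along [-5. 45.] across [ 81. 163.] z [23. 31. 37.] world [ 559. -139.   31.]
400 [347. 279.] along [-29.  83.] across [-20.  14.] z [22. 32. 39.] world [ 593. -254.   32.]
434 [401. 298.] along [19. 60.] across [-169. -137.] z [ 28. 101. 151.] world [ 666. -389.  101.]
662 [297. 311.] along [-203. -104.] across [-21.  82.] z [23. 38. 48.] world [ 439. -288.   38.]
74 [270. 312.] along [-204. -183.] across [59. 81.] z [24. 29. 33.] world [ 376. -256.   29.]
76 [365. 347.] along [-104.  -80.] across [-169. -150.] z [22. 24. 27.] world [ 552. -435.   24.]
46 [334. 383.] along [-219. -195.] across [-170. -157.] z [22. 24. 27.] world [ 446. -478.   24.]
1 rotvec [-22.5 -40.8 -54.4] 71.6531904995364 shift [-272.8 -173.8  196.8] tcp [ 594.1 -248.3   10.6]
-1 rotvec [-47.3  26.1 115.1] 127.20239220576073 shift [-272.8 -173.8  196.8] tcp [ 594.1 -248.3   10.6]
```

```bash
cat > kin.py <<'E'
from h import *
from scipy.optimize import least_squares
Ry=lambda t:R.from_euler("y",t); Rz=lambda t:R.from_euler("z",t)
C=Ry(np.pi).inv()*Rz(np.pi/2)*R.from_euler("x",np.pi)
def fk(q,p):
    h,a2,a3,L,e=p; A=Rz(q[0])
    s=q[1]+q[2]; w=A.apply([a2*np.sin(q[1])+a3*np.sin(s),e,h+a2*np.cos(q[1])+a3*np.cos(s)])
    Q=A*Ry(s)*Rz(q[3])*Ry(q[4])*Rz(q[5])*C
    return w+L*Q.as_matrix()[:,2],Q
lo=np.array([-2.53,-.77,.04,-1,.28,-3.11]);hi=np.array([2.53,2.02,2.7,4.14,2.66,3.11])
def ik(pos,Q,p,seeds=None):
    best=None
    rng=np.random.default_rng(0)
    for k in range(25):
        q0=rng.uniform(lo,hi)*[.3,1,1,1,1,1]; q0=np.clip(q0,lo,hi)
        f=lambda q:(lambda r:np.r_[(r[0]-pos)/100,(Q.inv()*r[1]).as_rotvec()])(fk(q,p))
        s=least_squares(f,q0,bounds=(lo,hi))
        if best is None or s.cost<best.cost: best=s
        if s.cost<1e-10: break
    return best.x,best.cost
def toolR(az,tilt,sgn): # tilt deg from down toward azimuth az
    a=np.radians(tilt);d=np.radians(az); z=np.array([np.sin(a)*np.cos(d),np.sin(a)*np.sin(d),-np.cos(a)]); y=sgn*np.array([-np.sin(d),np.cos(d),0]); return R.from_matrix(np.c_[np.cross(y,z),y,z])
E
python3 - <<'E'
from kin import *
o=get_obs(); print(o["joint_positions"].round(4),o["tool_pos"])
D=[([-.146,.342,1.524,0,1.275,-.146],[525.019,.019,226.741]),([.164,.453,1.243,0,1.447,-.759],[571.8,172.1,266.6]),(o["joint_positions"],o["tool_pos"])]
for L in(150,200,250):
    f=lambda v:np.concatenate([fk(q,[v[0],v[1],v[2],L,v[3]])[0]-p for q,p in D])
    s=least_squares(f,[200,400,400,76]); p=[s.x[0],s.x[1],s.x[2],L,s.x[3]]; print(L,np.round(p,1),np.abs(s.fun).max())
    for az,t,g,pos in((20.5,45,1,[594,-248,11]),(20.5,45,-1,[594,-248,11]),(53,55,-1,[625,188,170]),(53,55,1,[625,188,170]),(53,45,-1,[635,198,136]),(53,45,1,[635,198,136])):
        q,c=ik(np.array(pos,float),toolR(az,t,g),p); print(az,t,g,q.round(2),"%.1e"%c)
E
```

```text
[-0.0451  0.1996  1.4445 -0.      1.4928 -0.9697] [479.97157289  54.79609438 326.80192695]
150 [ 24.3 489.8 377.6 150.   76.4] 6.111985394544035
20.5 45 1 [-0.66  0.7   1.72  1.26  0.68  2.68] 2.6e-24
20.5 45 -1 [-0.66  0.7   1.72  1.26  0.68 -0.46] 4.3e-31
53 55 -1 [ 0.02  0.49  1.63  1.24  0.75 -0.19] 1.9e-21
53 55 1 [0.02 0.49 1.63 1.24 0.75 2.95] 1.6e-26
53 45 -1 [0.06 0.55 1.58 0.98 0.7  0.03] 1.1e-23
53 45 1 [ 0.06  0.55  1.58  0.98  0.7  -3.11] 1.7e-06
200 [ 73.2 490.9 377.2 200.   76.4] 6.103217627965364
20.5 45 1 [-0.71  0.69  1.79  1.31  0.7   2.56] 1.4e-29
20.5 45 -1 [-0.71  0.69  1.79  1.31  0.7  -0.58] 3.8e-31
53 55 -1 [-0.04  0.47  1.74  1.31  0.77 -0.34] 2.4e-29
53 55 1 [-0.04  0.47  1.74  1.31  0.77  2.81] 3.1e-22
53 45 -1 [ 0.02  0.52  1.67  1.05  0.7  -0.1 ] 1.2e-30
53 45 1 [0.02 0.52 1.67 1.05 0.7  3.04] 6.6e-22
250 [122.1 492.  376.7 250.   76.4] 6.094449580586343
20.5 45 1 [-0.77  0.69  1.86  1.35  0.71  2.45] 5.7e-25
20.5 45 -1 [-0.77  0.69  1.86  1.35  0.71 -0.7 ] 9.1e-20
53 55 -1 [-0.1   0.45  1.85  1.37  0.8  -0.47] 8.7e-31
53 55 1 [-0.1   0.45  1.85  1.37  0.8   2.67] 2.7e-30
53 45 -1 [-0.04  0.5   1.76  1.11  0.7  -0.22] 1.1e-20
53 45 1 [-0.04  0.5   1.76  1.11  0.7   2.92] 4.7e-30
```

```bash
python3 -m handwheel '[[[0,0,8],[-0.015,-0.012,0],0.65],[[0,0,16],[-0.03,-0.025,0],0.65],[[0,0,24],[-0.05,-0.042,0],0.65],[[0,0,32],[-0.07,-0.058,0.01],0.65],[[0,0,40],[-0.09,-0.075,0.02],0.65],[[0,0,48],[-0.11,-0.092,0.03],0.65],[[0,0,56],[-0.13,-0.108,0.04],0.65],[[0,0,64],[-0.15,-0.125,0.05],0.65],[[0,0,72],[-0.17,-0.142,0.06],0.65],[[0,0,80],[-0.185,-0.154,0.07],0.65],[[0,0,88],[-0.195,-0.163,0.08],0.65],[[0,0,96],[-0.201,-0.168,0.09],0.65]]' && cat > to.py <<'E'
# rotvec(deg) and shift(mm) in present tool axes to a target pose; args: az tilt sgn x y z
import sys
from kin import *
az,t,g,*p=map(float,sys.argv[1:7]); o=get_obs(); R0=R.from_euler("xyz",o["tcp_rot"])
print("q",o["joint_positions"].round(2),"tcp",o["tool_pos"].round(1))
print("turn",(R0.inv()*toolR(az,t,g)).as_rotvec(degrees=True).round(1),"shift",R0.inv().apply(np.array(p)-o["tool_pos"]).round(1))
E
python3 to.py 20.5 45 -1 575 -255 150
```

```text
time: 6.2
tool_pos: [537.7, -201.0, 231.9]
tcp_rot: [-3.138, 0.001, 0.813]
contact_force: [-0.5, -0.2, 0.5]
grip_width: 59.9
finger_force: 0.0
q [-0.49  0.43  1.37 -0.    1.34  0.27] tcp [ 537.7 -201.   231.9]
turn [-10.4  44.3  24.6] shift [-13.4  64.5  81.7]
```

```bash
python3 -m handwheel '[[[-1.3,5.5,3],[0,0.01,0],0.65],[[-2.6,11,6],[0,0.02,0],0.65],[[-4,17,9.3],[0,0.03,0.0],0.65],[[-5.3,22.5,12.5],[0,0.04,0],0.65],[[-6.6,28,15.6],[0,0.05,0],0.65],[[-8,34,18.8],[-0.005,0.06,0],0.65],[[-9.2,39,21.7],[-0.01,0.064,0.01],0.65],[[-10.4,44.3,24.6],[-0.013,0.064,0.02],0.65],[[-10.4,44.3,24.6],[-0.013,0.064,0.02],0.65],[[-10.4,44.3,24.6],[-0.013,0.064,0.02],0.65]]' && python3 to.py 20.5 45 1 575 -255 150
```

```text
time: 7.2
tool_pos: [575.9, -253.2, 213.5]
tcp_rot: [3.141, -0.785, 0.366]
contact_force: [0.1, 1.3, -0.6]
grip_width: 59.4
finger_force: 0.0
q [-0.89  0.41  1.75  0.96  0.96 -0.26] tcp [ 575.9 -253.2  213.5]
turn [-1.000e-01 -5.000e-01 -1.797e+02] shift [-46.    1.4  43.9]
```

```bash
python3 -m handwheel '[[[0,0,8],[0,0,0],0.65],[[0,0,16],[0,0,0],0.65],[[0,0,24],[0,0,0],0.65],[[0,0,32],[0,0,0],0.65],[[0,0,40],[0,0,0],0.65],[[0,0,48],[0,0,0],0.65],[[0,0,56],[0,0,0],0.65],[[0,0,64],[0,0,0],0.65],[[0,0,72],[0,0,0],0.65],[[0,0,80],[0,0,0],0.65],[[0,0,88],[0,0,0],0.65],[[0,0,95],[0,0,0],0.65]]' && python3 -m handwheel '[[[0,0,8],[0,0,0],0.65],[[0,0,16],[0,0,0],0.65],[[0,0,24],[0,0,0],0.65],[[0,0,32],[0,0,0],0.65],[[0,0,40],[0,0,0],0.65],[[0,0,48],[0,0,0],0.65],[[0,0,56],[0,0,0],0.65],[[0,0,64],[0,0,0],0.65],[[0,0,72],[0,0,0],0.65],[[0,0,80],[0,0,0],0.65],[[0,0,85],[0,0,0],0.65],[[0,0,85],[0,0,0],0.65]]'; python3 to.py 20.5 45 1 562 -260 44; python3 - <<'E'
from h import *
import pickle
c=capture("wrist"); pickle.dump(c,open("w3.pkl","wb")); save(c,"w3")
E
```

```text
time: 8.4
tool_pos: [577.6, -252.8, 215.9]
tcp_rot: [-2.357, 0.06, -1.268]
contact_force: [0.2, -0.7, -0.0]
grip_width: 59.5
finger_force: 0.0
time: 9.6
tool_pos: [577.6, -252.8, 215.8]
tcp_rot: [-3.135, 0.787, -2.769]
contact_force: [-0.0, -0.1, -0.5]
grip_width: 59.5
finger_force: 0.0
q [-0.89  0.4   1.75  0.96  0.96  2.88] tcp [ 577.6 -252.8  215.8]
turn [0.2 0.1 0.6] shift [133.7  -0.3 109.2]
```

View pics/w3.png

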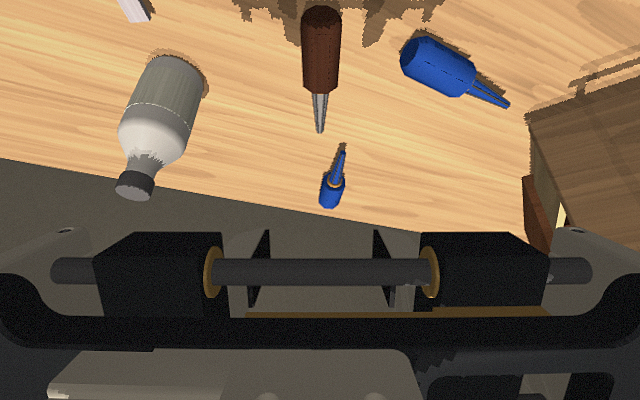

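The wrist view shows the reamer: butt at about (322,8), shoulder at about (320,93), tip at about (320,132). I refine its pose from this.

```bash
python3 - <<'E'
from ream import *
c=pickle.load(open("w3.pkl","rb")); im=c["image"].astype(int)
print(plane(c,[[320,132],[320,93],[322,8]],18).round(1))
s=im[0:140,290:355]; dark=(s.sum(2)<190)&(s[...,0]>s[...,2]+10)
k,l,st,_=cv2.connectedComponentsWithStats(dark.astype(np.uint8)); i=1+np.argmax(st[1:,4]); v,u=np.where(l==i)
ctr=[]
for r in range(15,92):
    a=u[v==r]+290
    if len(a)>5: ctr.append([(a.min()+a.max())/2,r,a.max()-a.min()])
ctr=np.array(ctr); P=plane(c,ctr[:,:2],18); f=cv2.fitLine(P[:,:2].astype(np.float32),2,0,.01,.01).ravel(); print("rows",len(ctr),ctr[::15].round(1).tolist(),"az",np.degrees(np.arctan2(f[1],f[0]))%180,"mid",f[2:])
W=world(c); h=W[5:95,300:345].reshape(-1,3); h=h[(h[:,2]>30)&(h[:,2]<45)]; print("depth top",np.median(h,0),h.min(0),h.max(0))
E
```

```text
[[ 690.9 -211.5   18. ]
 [ 633.  -233.7   18. ]
 [ 549.4 -263.9   18. ]]
rows 77 [[321.5, 15.0, 39.0], [320.5, 30.0, 41.0], [320.0, 45.0, 38.0], [320.0, 60.0, 36.0], [320.0, 75.0, 34.0], [320.0, 90.0, 22.0]] az 20.532661 mid [ 589.88666 -249.772  ]
depth top [ 581.46075353 -252.89726179   34.20243122] [ 551.10161825 -272.06712679   30.01149321] [ 622.85392204 -228.01139753   37.21681175]
```

```bash
python3 to.py 20.5 45 1 580 -253 60;python3 to.py 20.5 45 1 593.2 -248 11
```

```text
q [-0.89  0.4   1.75  0.96  0.96  2.88] tcp [ 577.4 -252.9  215.6]
turn [0.2 0.1 0.7] shift [108.6  -0.  111.5]
q [-0.89  0.4   1.75  0.96  0.96  2.88] tcp [ 577.4 -252.9  215.6]
turn [0.2 0.1 0.7] shift [133.3   0.2 156.1]
```

```bash
python3 -m handwheel '[[[0,0,0.6],[0.03,0,0.03],0.65],[[0,0,0.6],[0.06,0,0.06],0.65],[[0,0,0.6],[0.09,0,0.092],0.65],[[0,0,0.6],[0.109,0,0.111],0.65],[[0,0,0.6],[0.12,0,0.128],0.65],[[0,0,0.6],[0.128,0,0.143],0.65],[[0,0,0.6],[0.133,0,0.153],0.65],[[0,0,0.6],[0.133,0,0.156],0.65],[[0,0,0.6],[0.133,0,0.156],0.65]]' && python3 to.py 20.5 45 1 593.2 -248 11
```

```text
time: 10.55
tool_pos: [593.1, -247.6, 10.8]
tcp_rot: [3.137, 0.788, -2.785]
contact_force: [0.0, -0.7, -0.5]
grip_width: 59.7
finger_force: 0.0
q [-0.86  0.77  1.86  1.36  0.75  2.33] tcp [ 593.1 -247.6   10.8]
turn [ 0.2  0.2 -0.1] shift [-0.1 -0.4 -0.2]
```

```bash
python3 -m handwheel '[[[0,0,0],[0,0,0],0],[[0,0,0],[0,0,0],0],[[0,0,0],[0,0,0],0],[[0,0,0],[0,0,0],0],[[0,0,0],[0,0,0],0],[[0,0,0],[0,0,0],0],[[0,0,0],[-0.007,0,-0.007],0],[[0,0,0],[-0.03,0,-0.03],0],[[0,0,0],[-0.06,0,-0.06],0],[[0,0,0],[-0.09,0,-0.09],0],[[0,0,0],[-0.12,0,-0.12],0],[[0,0,0],[-0.15,0,-0.15],0]]'; python3 - <<'E'
from h import *
o=get_obs(); print(o["joint_positions"].round(2),o["tool_pos"])
E
```

```text
time: 11.75
tool_pos: [591.7, -248.4, 224.1]
tcp_rot: [3.134, 0.786, -2.788]
contact_force: [1.1, 0.3, -1.5]
grip_width: 35.8
finger_force: 30.0
[-0.86  0.4   1.72  0.95  0.96  2.94] [ 591.7458606  -248.42340552  224.14391433]
```

```bash
python3 -m handwheel '[[[0,0,-8],[0,0,0],0],[[0,0,-16],[0,0,0],0],[[0,0,-24],[0,0,0],0],[[0,0,-32],[-0.005,0,-0.005],0],[[0,0,-40],[-0.01,0,-0.01],0],[[0,0,-48],[-0.015,0,-0.015],0],[[0,0,-56],[-0.02,0,-0.02],0],[[0,0,-64],[-0.03,0,-0.03],0],[[0,0,-72],[-0.04,0,-0.04],0],[[0,0,-80],[-0.05,0,-0.05],0],[[0,0,-88],[-0.06,0,-0.06],0],[[0,0,-95],[-0.065,0,-0.065],0]]' && python3 -m handwheel '[[[0,0,-8],[0,0,0],0],[[0,0,-16],[0,0,0],0],[[0,0,-24],[0,0,0],0],[[0,0,-32],[0,0,0],0],[[0,0,-40],[0,0,0],0],[[0,0,-48],[0,0,0],0],[[0,0,-56],[0,0,0],0],[[0,0,-64],[0,0,0],0],[[0,0,-72],[0,0,0],0],[[0,0,-80],[0,0,0],0],[[0,0,-85],[0,0,0],0],[[0,0,-85],[0,0,0],0]]'; python3 to.py 53 55 -1 560 80 330; python3 to.py 36 50 -1 590 -80 320
```

```text
time: 12.95
tool_pos: [592.1, -249.2, 315.7]
tcp_rot: [-2.356, -0.062, -1.147]
contact_force: [0.2, -0.0, -1.7]
grip_width: 35.6
finger_force: 30.0
time: 14.15
tool_pos: [591.9, -249.0, 314.2]
tcp_rot: [-3.135, -0.787, 0.354]
contact_force: [-0.4, -0.6, -1.3]
grip_width: 35.7
finger_force: 30.0
q [-0.86  0.31  1.59  0.84  1.1   0.  ] tcp [ 591.9 -249.   314.2]
turn [ 24.7   9.6 -21.1] shift [  70.6 -319.3   50.6]
q [-0.86  0.31  1.59  0.84  1.1   0.  ] tcp [ 591.9 -249.   314.2]
turn [ 11.2   4.9 -10.6] shift [  44.2 -158.9   37.2]
```

```bash
cat > ins.py <<'E'
# args: lean(deg, butt to front) tipx (chest-x offset of tip from bore) depth(mm below mouth) [tipy]
import sys
from kin import *
BORE=np.array([629.2,190.2,109.]); th=np.radians(53); X=np.array([np.cos(th),np.sin(th),0]);Y=np.array([-X[1],X[0],0])
TIP=np.array([-78.3,0,68.1]); T0=45.
def target(lean,tipx,depth,tipy=0):
    Q=toolR(53,T0+lean,-1); tip=BORE+tipx*X+tipy*Y-[0,0,depth]
    return tip-Q.apply(TIP),Q
if __name__=="__main__":
    o=get_obs(); R0=R.from_euler("xyz",o["tcp_rot"])
    tip=o["tool_pos"]+R0.apply(TIP)-BORE; tz=R0.as_matrix()[:,2]
    print("now tip x %.1f y %.1f depth %.1f lean %.1f"%(tip@X,tip@Y,-tip[2],np.degrees(np.arccos(-tz[2]))-T0),"F chest",(o["contact_force"]@X).round(1),(o["contact_force"]@Y).round(1),o["contact_force"][2].round(1),"M",o["moment"].round(2))
    if len(sys.argv)>3:
        p,Q=target(*map(float,sys.argv[1:])); print("tcp",p.round(1),"turn",(R0.inv()*Q).as_rotvec(degrees=True).round(1),"shift",R0.inv().apply(p-o["tool_pos"]).round(1))
E
python3 ins.py 12 -26 -125
```

```text
now tip x -378.9 y -230.3 depth -101.7 lean 0.1 F chest -0.7 -0.0 -1.3 M [-0.15  0.65  0.01]
tcp [604.8 157.9 336.8] turn [ 25.1  11.5 -20.6] shift [ 124.2 -376.5   95.1]
```

```bash
python3 -m handwheel '[[[2.1,1,-1.7],[0.005,-0.02,0.0],0],[[4.2,2,-3.4],[0.015,-0.05,0.005],0],[[6.3,3,-5.1],[0.025,-0.085,0.012],0],[[8.4,4,-6.8],[0.036,-0.12,0.02],0],[[10.5,5,-8.5],[0.048,-0.155,0.03],0],[[12.6,6,-10.2],[0.06,-0.19,0.04],0],[[14.7,7,-11.9],[0.072,-0.225,0.05],0],[[16.8,8,-13.6],[0.084,-0.26,0.06],0],[[18.9,9,-15.3],[0.095,-0.295,0.07],0],[[21,10,-17],[0.106,-0.325,0.08],0],[[23.1,11,-18.8],[0.115,-0.352,0.088],0],[[25.1,11.5,-20.6],[0.124,-0.376,0.095],0]]' && python3 -m handwheel '[[[0,0,0],[0,0,0],0],[[0,0,0],[0,0,0],0]]' && python3 ins.py 12 -26 -125; python3 - <<'E'
from ins import *
import pickle
o=get_obs();R0=R.from_euler("xyz",o["tcp_rot"]); print(o["joint_positions"].round(2))
ims=[]
for n in("scene","side","wrist"):
    c=capture(n); pickle.dump(c,open(n+"4.pkl","wb"))
    P=[project(c,o["tool_pos"]+R0.apply(TIP+s*np.array([.707,0,-.707]))) for s in(0,75,145)]; print(n,np.round(P,1).tolist())
    u,v=np.array(P[1]).round().astype(int)
    if n!="wrist": u=np.clip(u,50,590);v=np.clip(v,50,350); ims.append(cv2.resize(c["image"][v-50:v+50,u-50:u+50,::-1],(400,400),interpolation=cv2.INTER_CUBIC)); print("crop org",u-50,v-50)
cv2.imwrite("pics/both4.png",np.hstack(ims)); 
E
```

```text
time: 15.35
tool_pos: [604.7, 158.6, 336.7]
tcp_rot: [-3.136, -0.995, 0.921]
contact_force: [0.8, -0.6, -1.0]
grip_width: 35.6
finger_force: 30.0
time: 15.55
tool_pos: [605.1, 157.2, 336.8]
tcp_rot: [-3.139, -0.994, 0.921]
contact_force: [0.2, -0.1, -1.6]
grip_width: 35.9
finger_force: 30.0
now tip x -26.4 y -0.5 depth -125.0 lean 12.0 F chest 0.0 -0.3 -1.6 M [-0.5   0.47  0.03]
tcp [604.8 157.9 336.8] turn [ 0.   0.  -0.1] shift [ 0.2 -0.6  0.3]
[-0.3   0.24  1.78  1.13  1.05 -0.22]
scene [[357.0, 232.8], [359.3, 202.8], [361.5, 172.5]]
crop org 309 153
side [[290.2, 124.5], [287.8, 107.0], [285.3, 88.8]]
crop org 238 57
wrist [[320.3, 292.2], [320.3, 267.5], [320.2, 222.2]]
```

View pics/both4.png

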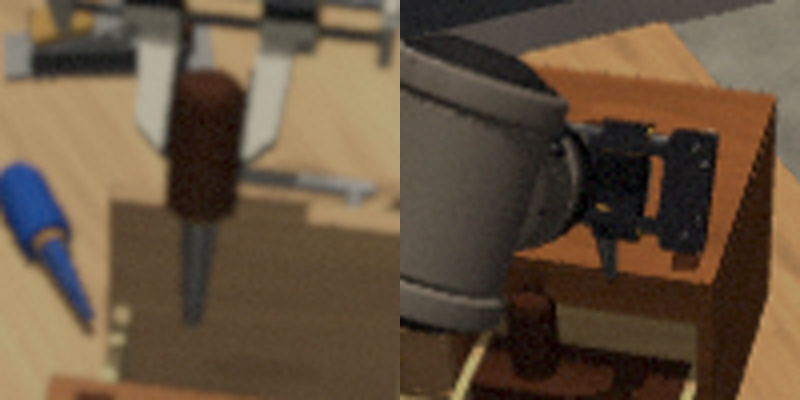

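The tip shows at scene (357.3,234.3) and side (291.3,126.8). That is about 2 px lower than predicted in both, so the reamer sits about 3 mm further out along its axis, and I correct the tool model for that. The lean looks right.

```bash
sed -i 's/^TIP=.*/TIP=np.array([-80.4,0,70.2])/' ins.py; python3 ins.py 12 -5.7 -15; python3 ins.py 12 1.7 20
```

```text
Traceback (most recent call last):
  File "ins.py", line 12, in <module>
    print("now tip x %.1f y %.1f depth %.1f lean %.1f"%(tip@X,tip@Y,-tip[2],np.degrees(np.arccos(-tz[2]))-T0),"F chest",(o["contact_force"]@X).round(1),(o["contact_force"]@Y).round(1),o["contact_force"][2].round(1),"M",o["moment"].round(2))
                                                                                                          ^^
NameError: name 'T0' is not defined. Did you mean: 'R0'?
Traceback (most recent call last):
  File "ins.py", line 12, in <module>
    print("now tip x %.1f y %.1f depth %.1f lean %.1f"%(tip@X,tip@Y,-tip[2],np.degrees(np.arccos(-tz[2]))-T0),"F chest",(o["contact_force"]@X).round(1),(o["contact_force"]@Y).round(1),o["contact_force"][2].round(1),"M",o["moment"].round(2))
                                                                                                          ^^
NameError: name 'T0' is not defined. Did you mean: 'R0'?
```

```bash
sed -i 's/^TIP=.*/TIP=np.array([-80.4,0,70.2]); T0=45./' ins.py; python3 ins.py 12 -5.7 -15; python3 ins.py 12 1.7 20
```

```text
now tip x -26.5 y -1.6 depth -122.4 lean 12.0 F chest 0.2 0.2 -1.6 M [-0.56  0.41 -0.04]
tcp [616.7 173.6 229.7] turn [ 0.1 -0.  -0.1] shift [-78.8  -1.6  75.9]
now tip x -26.5 y -1.6 depth -122.4 lean 12.0 F chest 0.2 0.2 -1.6 M [-0.56  0.41 -0.04]
tcp [621.1 179.5 194.7] turn [ 0.1 -0.  -0.1] shift [-104.1   -1.6  101.2]
```

```bash
python3 -m handwheel '[[[0,0,0],[-0.015,0,0.015],0],[[0,0,0],[-0.032,-0.001,0.031],0],[[0,0,0],[-0.05,-0.001,0.048],0],[[0,0,0],[-0.065,-0.001,0.063],0],[[0,0,0],[-0.074,-0.001,0.071],0],[[0,0,0],[-0.079,-0.001,0.076],0],[[0,0,0],[-0.079,-0.001,0.076],0]]' && python3 ins.py && python3 -m handwheel '[[[0,0,0],[-0.006,0,0.006],0],[[0,0,0],[-0.012,0,0.012],0],[[0,0,0],[-0.018,0,0.018],0],[[0,0,0],[-0.025,0,0.025],0],[[0,0,0],[-0.025,0,0.025],0]]' && python3 ins.py 12 7.7 48
```

```text
time: 16.4
tool_pos: [617.1, 173.6, 228.7]
tcp_rot: [-3.139, -0.995, 0.921]
contact_force: [-0.6, 0.6, -1.5]
grip_width: 35.8
finger_force: 30.0
now tip x -5.5 y -0.3 depth -14.0 lean 12.0 F chest 0.1 0.9 -1.5 M [-0.56  0.47 -0.04]
time: 16.9
tool_pos: [621.1, 180.3, 193.1]
tcp_rot: [-3.138, -0.994, 0.921]
contact_force: [0.4, 0.1, -1.2]
grip_width: 35.7
finger_force: 30.0
now tip x 2.2 y 0.8 depth 21.6 lean 12.0 F chest 0.3 -0.3 -1.2 M [-0.55  0.44 -0.  ]
tcp [624.8 184.3 166.7] turn [-0.   0.  -0.1] shift [-19.2   0.6  18.9]
```

No contact at 21 mm depth, so the tip is in the bore. Going deeper while easing the lean.

```bash
python3 -m handwheel '[[[0,0,0],[-0.005,0,0.005],0],[[0,0,0],[-0.01,0,0.01],0],[[0,0,0],[-0.013,0,0.013],0],[[0,0,0],[-0.013,0,0.013],0]]' && python3 ins.py 10 7 53
```

```text
time: 17.3
tool_pos: [623.7, 183.2, 176.1]
tcp_rot: [-3.14, -0.995, 0.923]
contact_force: [-0.3, -0.1, -1.4]
grip_width: 35.2
finger_force: 30.0
now tip x 6.2 y 0.3 depth 38.6 lean 12.0 F chest -0.2 0.1 -1.4 M [-0.56  0.51 -0.04]
tcp [626.6 186.7 162.1] turn [-0.  -2.  -0.1] shift [-9.2  0.2 11.4]
```

```bash
python3 -m handwheel '[[[0,-1,0],[-0.003,0,0.004],0],[[0,-2,0],[-0.006,0,0.008],0],[[0,-2,0],[-0.009,0,0.011],0],[[0,-2,0],[-0.009,0,0.011],0]]' && python3 ins.py 10 7.5 56
```

```text
time: 17.7
tool_pos: [626.3, 186.8, 162.9]
tcp_rot: [-3.141, -0.96, 0.924]
contact_force: [-0.6, -0.2, -1.8]
grip_width: 35.9
finger_force: 30.0
now tip x 7.0 y 0.3 depth 52.2 lean 10.0 F chest -0.5 0.4 -1.8 M [-0.53  0.48  0.01]
tcp [626.9 187.1 159.1] turn [ 0. -0. -0.] shift [-2.8  0.3  2.6]
```

```bash
python3 -m handwheel '[[[0,0,0],[-0.001,0,0.001],0],[[0,0,0],[-0.003,0,0.0025],0],[[0,0,0],[-0.003,0,0.0025],0],[[0,0,0],[-0.003,0,0.0025],0]]' && python3 ins.py && python3 -m handwheel '[[[0,0,0],[-0.001,0,0.0015],0],[[0,0,0],[-0.0015,0,0.002],0],[[0,0,0],[-0.0015,0,0.002],0]]' && python3 ins.py 5 4 58
```

```text
time: 18.1
tool_pos: [626.7, 186.7, 159.4]
tcp_rot: [3.142, -0.96, 0.924]
contact_force: [-0.8, 0.7, -2.4]
grip_width: 36.3
finger_force: 30.0
now tip x 7.2 y -0.2 depth 55.7 lean 10.0 F chest 0.1 1.0 -2.4 M [-0.46  0.4  -0.04]
time: 18.4
tool_pos: [627.1, 187.4, 156.9]
tcp_rot: [-3.141, -0.96, 0.924]
contact_force: [0.8, -0.1, -0.8]
grip_width: 35.9
finger_force: 30.0
now tip x 8.0 y -0.0 depth 58.2 lean 10.0 F chest 0.4 -0.8 -0.8 M [-0.57  0.51  0.03]
tcp [630.3 191.7 157.7] turn [ 0. -5. -0.] shift [ 3.7 -0.   3.9]
```

```bash
python3 -m handwheel '[[[0,-1.7,0],[0.0012,0,0.0013],0],[[0,-3.4,0],[0.0025,0,0.0026],0],[[0,-5,0],[0.0037,0,0.0039],0],[[0,-5,0],[0.0037,0,0.0039],0]]' && python3 ins.py 0 0 58
```

```text
time: 18.8
tool_pos: [630.8, 192.1, 158.7]
tcp_rot: [3.139, -0.874, 0.927]
contact_force: [-0.6, 1.0, -1.3]
grip_width: 35.8
finger_force: 30.0
now tip x 4.7 y -0.3 depth 57.0 lean 5.1 F chest 0.4 1.1 -1.3 M [-0.55  0.47  0.02]
tcp [633.5 196.  157.5] turn [ 0.1 -5.1  0.1] shift [ 2.1 -0.1  4.4]
```

```bash
python3 -m handwheel '[[[0,-1.7,0],[0.0007,0,0.0015],0],[[0,-3.4,0],[0.0014,0,0.003],0],[[0,-5.1,0],[0.0021,0,0.0044],0],[[0,-5.1,0],[0.0021,0,0.0044],0]]' && python3 ins.py 0 0 64;
```

```text
time: 19.2
tool_pos: [633.4, 195.9, 157.1]
tcp_rot: [3.14, -0.785, 0.926]
contact_force: [-0.4, -0.0, -1.2]
grip_width: 35.7
finger_force: 30.0
now tip x -0.2 y 0.0 depth 58.4 lean -0.0 F chest -0.3 0.3 -1.2 M [-0.47  0.4  -0.07]
tcp [633.5 196.  151.5] turn [0. 0. 0.] shift [-3.8  0.1  4.1]
```

```bash
python3 -m handwheel '[[[0,0,0],[-0.0015,0,0.0015],0],[[0,0,0],[-0.003,0,0.003],0],[[0,0,0],[-0.004,0,0.004],0],[[0,0,0],[-0.004,0,0.004],0]]' && python3 ins.py 0 0 72;
```

```text
time: 19.6
tool_pos: [632.9, 195.2, 150.4]
tcp_rot: [-3.14, -0.784, 0.923]
contact_force: [0.8, 0.0, -1.7]
grip_width: 35.7
finger_force: 30.0
now tip x -1.1 y 0.1 depth 65.1 lean -0.1 F chest 0.5 -0.7 -1.7 M [-0.48  0.45 -0.  ]
tcp [633.5 196.  143.5] turn [ 0.   0.1 -0.1] shift [-4.2  0.   5.5]
```

```bash
python3 -m handwheel '[[[0,0,0],[-0.0015,0,0.002],0],[[0,0,0],[-0.003,0,0.004],0],[[0,0,0],[-0.004,0,0.005],0],[[0,0,0],[-0.004,0,0.005],0]]' && python3 ins.py && python3 -m handwheel '[[[0,0,0],[-0.001,0,0.001],0],[[0,0,0],[-0.0015,0,0.0015],0],[[0,0,0],[-0.0015,0,0.0015],0]]' && python3 ins.py 0 0 77
```

```text
time: 20.0
tool_pos: [633.5, 196.0, 144.3]
tcp_rot: [-3.141, -0.784, 0.924]
contact_force: [-0.6, 1.2, -1.6]
grip_width: 35.6
finger_force: 30.0
now tip x -0.1 y 0.1 depth 71.2 lean -0.1 F chest 0.6 1.2 -1.6 M [-0.45  0.41  0.01]
time: 20.3
tool_pos: [633.6, 196.0, 142.4]
tcp_rot: [-3.142, -0.784, 0.924]
contact_force: [0.3, -0.5, -1.4]
grip_width: 35.7
finger_force: 30.0
now tip x -0.1 y -0.0 depth 73.0 lean -0.1 F chest -0.3 -0.5 -1.4 M [-0.5   0.44 -0.  ]
tcp [633.5 196.  138.5] turn [ 0.   0.1 -0. ] shift [-2.8 -0.   2.8]
```

```bash
python3 -m handwheel '[[[0,0,0],[-0.0007,0,0.0007],0],[[0,0,0],[-0.0014,0,0.0014],0],[[0,0,0],[-0.0014,0,0.0014],0]]' && python3 -m handwheel '[[[0,0,0],[-0.0007,0,0.0007],0],[[0,0,0],[-0.0014,0,0.0014],0],[[0,0,0],[-0.0014,0,0.0014],0]]' && python3 ins.py 0 0 79
```

```text
time: 20.6
tool_pos: [633.6, 195.9, 140.4]
tcp_rot: [-3.142, -0.784, 0.924]
contact_force: [-1.0, -0.5, -1.0]
grip_width: 35.7
finger_force: 30.0
time: 20.9
tool_pos: [633.8, 196.1, 139.2]
tcp_rot: [3.141, -0.785, 0.925]
contact_force: [-1.6, -0.3, 2.0]
grip_width: 35.9
finger_force: 30.0
now tip x 0.2 y -0.2 depth 76.3 lean -0.0 F chest -1.2 1.1 2.0 M [-0.14  0.34  0.08]
tcp [633.5 196.  136.5] turn [ 0.  0. -0.] shift [-2.1 -0.2  1.7]
```

```bash
python3 -m handwheel '[[[0,0,0],[-0.0007,0,0.0007],0],[[0,0,0],[-0.0012,0,0.0012],0],[[0,0,0],[-0.0012,0,0.0012],0]]' && python3 ins.py && python3 -m handwheel '[[[0,0,0],[0.001,0,-0.001],0],[[0,0,0],[0.001,0,-0.001],0.5],[[0,0,0],[0.001,0,-0.001],0.5],[[0,0,0],[0.001,0,-0.001],0.5]]' && python3 ins.py;  python3 - <<'E'
from ins import *
import pickle
c=capture("scene"); d=capture("side")
for n,q in(("scene",c),("side",d)): print(n,project(q,BORE),project(q,BORE+[0,0,70]))
u,v=np.array(project(d,BORE+[0,0,35])).round().astype(int)
save(d,"rel",(u-70,v-60,u+70,v+60),5)
E
```

```text
time: 21.2
tool_pos: [634.2, 196.5, 139.1]
tcp_rot: [3.14, -0.788, 0.926]
contact_force: [-6.3, -0.9, 12.1]
grip_width: 35.7
finger_force: 30.0
now tip x 1.0 y -0.3 depth 76.4 lean 0.1 F chest -4.5 4.4 12.1 M [0.41 0.26 0.43]
time: 21.6
tool_pos: [633.6, 195.9, 137.9]
tcp_rot: [-3.141, -0.784, 0.924]
contact_force: [0.2, 0.2, -0.8]
grip_width: 45.5
finger_force: 0.0
now tip x -0.2 y -0.0 depth 77.6 lean -0.1 F chest 0.3 0.0 -0.8 M [-0.36  0.26  0.01]
scene (np.float64(353.5033985072254), np.float64(278.76922220710685)) (np.float64(354.5757037063656), np.float64(259.11639719213116))
side (np.float64(293.59998392309325), np.float64(150.3519760716174)) (np.float64(292.8824356485953), np.float64(133.3276231270742))
```

View pics/rel.png

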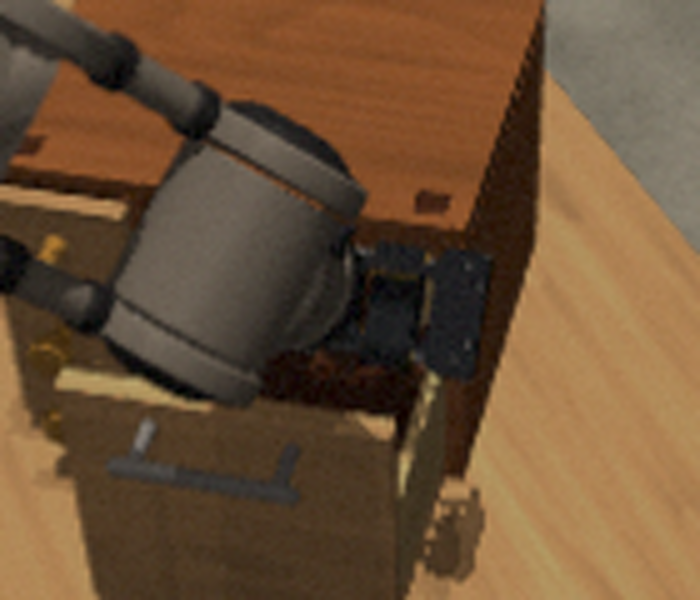

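The gripper is open and the drawer still out; the reamer is hidden behind the wrist here. Backing out along the tool axis to look.

```bash
python3 -m handwheel '[[[0,0,0],[0,0,-0.006],0.5],[[0,0,0],[0,0,-0.015],0.5],[[0,0,0],[0,0,-0.03],0.5],[[0,0,0],[0,0,-0.05],0.5],[[0,0,0],[-0.01,0,-0.07],0.5]]' && python3 -m handwheel '[[[0,0,0],[0.01,0,-0.03],0.5],[[0,0,0],[0.03,0,-0.07],0.5],[[0,0,0],[0.05,0,-0.11],0.5],[[0,0,0],[0.06,0,-0.14],0.5],[[0,0,0],[0.06,0,-0.16],0.5]]'; python3 - <<'E'
from ins import *
import pickle
print(get_obs()["joint_positions"].round(2))
ims=[]
for n in("scene","side","wrist"):
    c=capture(n); pickle.dump(c,open(n+"5.pkl","wb"))
    p=np.array([project(c,BORE),project(c,BORE+[0,0,70])]); print(n,p.round(1).tolist())
    u,v=p.mean(0).round().astype(int)
    if n!="scene": k=50 if n=="side" else 90; u=np.clip(u,k,639-k);v=np.clip(v,k,399-k); ims.append(cv2.resize(c["image"][v-k:v+k,u-k:u+k,::-1],(400,400),interpolation=cv2.INTER_CUBIC)); print("org",u-k,v-k)
    W=world(c); q=W.reshape(-1,3); q=q[(q[:,2]>170)&(q[:,2]<192)&(np.hypot(q[:,0]-BORE[0],q[:,1]-BORE[1])<25)]
    if len(q): print(n,"butt pts",len(q),np.median(q,0).round(1),"off x,y",((np.median(q,0)-BORE)@X).round(1),((np.median(q,0)-BORE)@Y).round(1))
cv2.imwrite("pics/both5.png",np.hstack(ims))
E
```

```text
time: 22.2
tool_pos: [599.5, 150.2, 182.8]
tcp_rot: [3.138, -0.785, 0.927]
contact_force: [0.1, -0.5, -0.0]
grip_width: 45.7
finger_force: 0.0
time: 22.7
tool_pos: [556.6, 93.3, 340.4]
tcp_rot: [3.133, -0.785, 0.929]
contact_force: [-0.4, -0.5, -0.6]
grip_width: 45.8
finger_force: 0.0
[-0.38  0.15  1.73  0.83  1.17 -0.04]
scene [[353.5, 278.8], [354.6, 259.1]]
side [[293.6, 150.4], [292.9, 133.3]]
org 243 92
side butt pts 73 [626.4 182.5 175.8] off x,y -7.8 -2.4
wrist [[319.4, 221.4], [319.5, 197.6]]
org 229 119
wrist butt pts 560 [625.7 186.8 177. ] off x,y -4.9 0.7
```

View pics/both5.png

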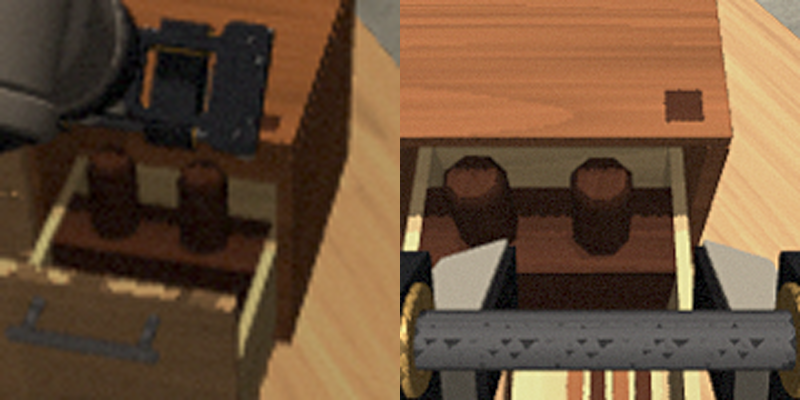

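The reamer stands upright in its bore beside the fixed one, and both butts read about 177 mm high, so it is home and seated. Next I go in front of the pull with closed fingers pointing down.

```bash
python3 to.py 53 0 -1 457 20 260
```

```text
q [-0.38  0.15  1.73  0.84  1.16 -0.04] tcp [556.8  93.5 337.8]
turn [  0.2 -44.9  -0.1] shift [-139.   -35.4  -29. ]
```

```bash
python3 -m handwheel '[[[0,-7,0],[-0.01,-0.005,-0.02],0],[[0,-14,0],[-0.03,-0.01,-0.03],0],[[0,-21,0],[-0.05,-0.015,-0.04],0],[[0,-28,0],[-0.08,-0.02,-0.045],0],[[0,-35,0],[-0.1,-0.025,-0.04],0],[[0,-42,0],[-0.12,-0.03,-0.035],0],[[0,-45,0],[-0.139,-0.035,-0.029],0],[[0,-45,0],[-0.139,-0.035,-0.029],0],[[0,-45,0],[-0.139,-0.035,-0.029],0]]' && python3 to.py 53 0 -1 457 20 162
```

```text
time: 23.75
tool_pos: [457.5, 21.4, 258.3]
tcp_rot: [-3.14, 0.001, 0.925]
contact_force: [-0.4, 0.0, -0.2]
grip_width: 0.6
finger_force: 0.0
q [-0.12  0.19  1.64  0.    1.31  0.52] tcp [457.5  21.4 258.3]
turn [-0.1  0.   0. ] shift [-1.3  0.6 96.3]
```

```bash
python3 -m handwheel '[[[0,0,0],[0,0,0.03],0],[[0,0,0],[0,0,0.06],0],[[0,0,0],[0,0,0.085],0],[[0,0,0],[0,0,0.096],0],[[0,0,0],[0.01,0,0.096],0],[[0,0,0],[0.018,0,0.096],0],[[0,0,0],[0.026,0,0.096],0],[[0,0,0],[0.034,0,0.096],0],[[0,0,0],[0.044,0,0.096],0],[[0,0,0],[0.056,0,0.096],0],[[0,0,0],[0.068,0,0.096],0],[[0,0,0],[0.08,0,0.096],0]]' && python3 -m handwheel '[[[0,0,0],[0.012,0,0],0],[[0,0,0],[0.024,0,0],0],[[0,0,0],[0.036,0,0],0],[[0,0,0],[0.048,0,0],0],[[0,0,0],[0.058,0,0],0],[[0,0,0],[0.066,0,0],0],[[0,0,0],[0.074,0,0],0],[[0,0,0],[0.08,0,0],0],[[0,0,0],[0.085,0,0],0],[[0,0,0],[0.085,0,0],0]]' && python3 ins.py
```

```text
time: 24.95
tool_pos: [506.4, 84.3, 164.1]
tcp_rot: [3.139, 0.002, 0.925]
contact_force: [-3.3, -5.5, 4.5]
grip_width: 0.2
finger_force: 3.5
time: 25.95
tool_pos: [557.6, 152.9, 163.6]
tcp_rot: [3.14, 0.0, 0.925]
contact_force: [-0.5, -1.2, 0.7]
grip_width: 0.2
finger_force: 0.4
now tip x -153.3 y 34.6 depth 15.5 lean -44.9 F chest -1.2 -0.3 0.7 M [-0.14  0.11  0.05]
```

```bash
python3 -m handwheel '[[[0,0,0],[0.003,0,0],0],[[0,0,0],[0.006,0,0],0],[[0,0,0],[0.009,0,0],0],[[0,0,0],[0.011,0,0],0],[[0,0,0],[0.011,0,0],0]]' && python3 -m handwheel '[[[0,0,0],[0.002,0,0],0],[[0,0,0],[0.003,0,0],0],[[0,0,0],[0.003,0,0],0]]'
```

```text
time: 26.45
tool_pos: [563.5, 161.1, 163.2]
tcp_rot: [3.141, 0.002, 0.925]
contact_force: [-2.8, -3.3, 3.1]
grip_width: 0.5
finger_force: 2.1
time: 26.75
tool_pos: [563.7, 161.3, 163.2]
tcp_rot: [-3.141, 0.007, 0.924]
contact_force: [-8.7, -12.9, 9.8]
grip_width: 0.7
finger_force: 7.7
```

```bash
python3 -m handwheel '[[[0,0,0],[0.001,0,0],0],[[0,0,0],[0.002,0,0],0],[[0,0,0],[0.002,0,0],0]]' && python3 -m handwheel '[[[0,0,0],[-0.01,0,0],0],[[0,0,0],[-0.03,0,0],0],[[0,0,0],[-0.06,0,-0.04],0],[[0,0,0],[-0.08,0,-0.08],0],[[0,0,0],[-0.09,0,-0.12],0],[[0,0,0],[-0.09,0,-0.15],0],[[0,0,0],[-0.09,0,-0.15],0]]'; python3 - <<'E'
from ins import *
import pickle
o=np.array([682.8,319.2,0])
c=capture("wrist"); save(c,"w6"); W=world(c); q=W.reshape(-1,3)-o; L=np.c_[q@X,q@Y,q[:,2]]
b=L[(abs(L[:,1])<35)&(L[:,2]>172)&(L[:,2]<190)&(L[:,0]<-168)&(L[:,0]>-230)]; print("bar",len(b),np.median(b,0).round(1))
p=L[(abs(L[:,1])<80)&(L[:,2]>192)&(L[:,2]<203)&(L[:,0]<-110)&(L[:,0]>-180)]; print("panel top x",np.percentile(p[:,0],[5,50,95]).round(1),len(p))
E
```

```text
time: 27.05
tool_pos: [563.7, 161.4, 163.2]
tcp_rot: [-3.141, 0.011, 0.924]
contact_force: [-13.8, -17.8, 12.4]
grip_width: 0.8
finger_force: 11.6
time: 27.75
tool_pos: [514.3, 93.9, 317.6]
tcp_rot: [3.134, -0.006, 0.924]
contact_force: [1.1, -0.9, -0.1]
grip_width: 0.1
finger_force: 0.0
bar 907 [-182.8   -0.9  181.4]
panel top x [-147.3 -140.2 -132.7] 3934
```

View pics/w6.png

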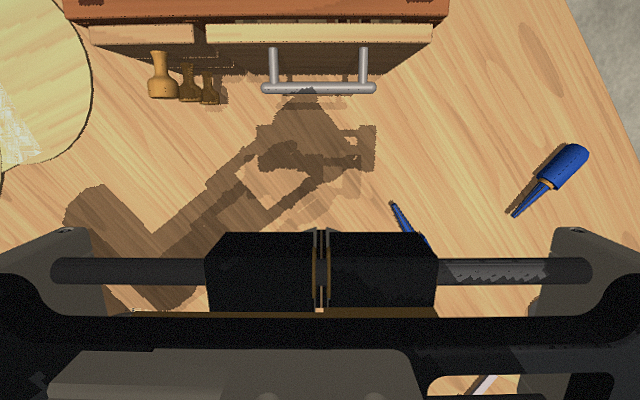

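The drawer is shut: the tall panel is level with the dummy fronts, the pull is at chest x -183 (-181 expected), and 26 N moved it no further. The arm is clear.

```bash
python3 -c "
from plant import close_job; print(close_job())"
```

```text
the job is handed in; nothing more can be done
None
```

The reamer is standing upright and seated in its bore, the drawer is pushed fully shut, nothing else on the bench was touched, and the job was handed in with about 28 s on the robot's clock.

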